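Take the rinse pot off its rail and stand it under the tap

ROBOT

A 6-joint arm with a two-finger parallel gripper is mounted at the origin on the work surface. World frame = base frame: x ahead of the robot, y to its left, z up, the work surface at z = 0. Lengths are in m, angles in degrees, forces in N, time in s.
With the tool pointing down it reaches from about 0.325 to 0.9 m from the base axis. Payload 3.5 kg.
Tool frame: the origin (TCP) lies at the very end of the fingers, on their centre line; the grasp point (between the pads) lies 19 mm behind it; z points along the fingers, y is the line along which they close (so a half turn about z gives the same grasp; the last joint's range is limited). The gripper opens to 85 mm and grips with 20 to 120 N. Pads are 22 mm wide; open, the fingers measure 114 mm over their backs; the gripper's body (76 mm by 85 mm) begins 54 mm behind the grasp point. The pads swing forward as they close: fully open they stand 13 mm farther back than shut.
Start: joints at [-71.184, 15.837, -1.513, 72.651, 0, 84.076], TCP at [0.262, -0.568, 0.231] pointing down, gripper open.
Joint ranges: [-178.77, 178.77], [-48.84, 107.48], [-61.69, 71.31], [-111.58, 123.2], [-90, 87.43], [-180, 180]. Speed limits (degrees/s): [147.25, 147.25, 180, 180, 180, 180].

INTERFACE

Orientations are given as [roll, pitch, yaw] about the fixed x, y, z axes, in that order (R = Rz(yaw) Ry(pitch) Rx(roll)).
In Python, from station import r, claw, telemetry, capture, get_calibration, workorder gives the robot as it stands. Calls block until the motion is done:
- r.movep(position, orientation): joint-space move of the TCP to a pose.
- r.servo_line(position, feed=0.15, rotation=None, f_stop=None): straight line of the TCP; rotation=None keeps the orientation; feed is the mean speed in m/s. With f_stop (N) it stops when the force on the tool has changed by that much, and returns True; else False.
- r.move_joints(angles): joint-space move.
- claw.gripper_to(opening): finger opening in m; the grip force is fixed at half the most; returns when the fingers have stopped.
- r.sleep(seconds).
- r.ik(position, orientation): joint angles nearest the present ones, or None.
- telemetry.read_state(): the state.
- capture(name): name is "side" or "top"; returns the picture (400x640x3 uint8, red, green, blue); there is no depth.
- get_calibration(name): a dict with "camera_matrix" (3x3 intrinsics, pixels), "extrinsics" (4x4, takes a point from camera to world coordinates). Camera axes: x right, y down, z forward; pixel columns grow to the right and rows downward; lengths in m; the calibration is good to about 2 mm. A picture is of the moment at which its call begins. get_calibration takes no time and is no camera call.
A pose or a line that the arm cannot do raises r.PlanningError and nothing moves.
- workorder.sign_off(): hands the job in; it is judged then, once.
The state is a dict: "time_s": time; "joint_pos": joint angles; "joint_velocities": joint speeds; "joint_torque": joint torques, N m; "tcp_pos": TCP position; "tool_rot": TCP orientation; "wrist_force": force on the tool from outside, world axes, zero at the start; "torque": the same for the moment, N m; "grip_width": finger opening in m; "gripper_force": force on a finger pad.
Only numpy, scipy, OpenCV 4.12 (cv2) and the standard library are available. Lean on these libraries where they do the work, as an engineer would, in place of code of your own. Each camera call takes 0.05 s, during which the arm holds its last target. There are 200 camera calls.

TASK

Lift the wide square pot up and off the rail under the little shelf, leaving the slim caddy hanging, and keep it upright while you carry it to the tap. Stand it on the drip tray between the two jars, centred under the tap outlet, ready to be filled: set it down rather than drop it, do not knock the tap hard, and leave everything else where it is.

Things in the scene. Friction and masses are not known exactly. Their poses are not given: they have to be found in the camera images.
- pot: Wide square pot, bare aluminium, open top, 160 g: 60 deep (x), 56 wide (y), 90 mm high (z, up), walls 4. Origin: centre of its underside. Hook 36 mm wide on its back (+x): plate 86 to 92 mm high from x=30 to 56 lies on the rail, lip at x=50 to 56 reaches down to 70 mm height behind the rail: raise it more than 16 mm, then move it towards -x. Hangs at rack x=-43, underside 75 mm above the table.
- caddy: Slim caddy, bare aluminium, hung by the same kind of hook on the same rail about 150 mm from the pot, on its left or right: 60 deep, 30 wide, 90 mm high; origin and axes as the pot's. It must stay hanging.
- rack: Fixed steel rack, 360 mm wide (y), front -x, z up. Origin on the table below the middle of the upper rail, a flat bar along y, x=-6 to 6 mm, top 161 mm high. Lower back-rest bar: front face x=-12.5, 86 to 100 mm high. Posts at y=+-165. Plywood shelf above: x=-48 to 32 mm, underside 285 mm high, with jars on top up to 371 mm.
- shelf_edge (a point): Middle of the lower front edge of the rack's shelf, 285 mm above the table. The shelf overhangs the pot from 5 mm in front of the pot's centre, so the tool must come in leaning, from the front, about 30 degrees from vertical.
- tap: Fixed steel column tap, front -x, z up. Origin on the table straight below the outlet. Foot 90 x 110 mm, 20 mm high, centred at x=125; column 36 mm diameter at x=125, up to 280 mm; arm 28 mm diameter along x at 263 mm height; outlet head a cylinder 36 mm diameter at x=y=0, from 220 to 283 mm height. It overhangs the tray, so the tool must lean here too.
- outlet (a point): Centre of the tap's outlet, on the underside of the outlet head, 220 mm above the table.
- tray: Fixed drip tray under the outlet, 130 x 130 mm, rim 10 mm high and 5 mm thick, inner floor 5 mm above the table. Origin on the table at its centre; turned as the tap.
- jar_left: Loose lidded red paint jar, 68 mm diameter, 88 mm high, about 130 mm to the +y side of the tray's centre. Origin at its underside.
- jar_right: Loose lidded amber jar, 68 mm diameter, 92 mm high, about 130 mm to the -y side of the tray's centre. Origin at its underside.
- mug: White ceramic mug, 80 mm diameter, 92 mm high, a bystander. Origin at its underside.
- tub: Black open tub, 100 mm diameter, 100 mm high, a bystander. Origin at its underside.
- lid: Loose red jar lid, 80 mm diameter, 12 mm thick, lying flat, a bystander. Origin at its underside.
- white_jar: White lidded jar, 90 mm diameter, 120 mm high, a bystander. Origin at its underside.
Not all that is in view belongs to the job. Leave any purple look-alike of the tray alone.

How it is judged (in metres and radians):
On the way:
1. the pot is in the fingers, off the rack and upright (within 20 degrees), at least 50 mm from where it hung (distance of pot from where it was at the start of the episode above 0.05 m and contact force between pot and rack below 0.01 N and contact force between pot and the fingers above 1 N and height (world z) of pot above 0.03 m and angle between pot's own z axis and vertical below 0.35 rad), for 0.1 s.
At the end, for the whole second after the job is handed in: The pot stands upright (within 3.4 degrees) and at rest on the floor of the drip tray (underside less than 8 mm above the table), its centre within 15 mm horizontally of the tap outlet's; the caddy still hangs on the rail, and it and all loose bystanders are within 40 mm of where they began (horizontal distance between pot and outlet below 0.015 m and z of pot in the frame of tray below 0.008 m and angle between pot's own z axis and vertical below 0.06 rad and linear speed of pot below 0.02 m/s and distance of each of jar_left, jar_right, mug, tub, lid, white_jar, caddy from where it was at the start of the episode below 0.04 m); the robot touches nothing.
It fails at once if the pot leans more than 35 degrees (angle between pot's own z axis and vertical above 0.61 rad).
It fails at once if the pot is dropped (faster than 0.6 m/s out of the fingers) (linear speed of pot above 0.6 m/s and contact force between pot and the fingers below 0.1 N).
It fails at once if the tap is knocked with more than 15 N (contact force between tap and anything else above 15 N).
It fails at once if the caddy or a loose bystander is moved more than 40 mm (distance of any of jar_left, jar_right, mug, tub, lid, white_jar, caddy from where it was at the start of the episode above 0.04 m).
It also fails if it takes over 58 s, if anything falls off the work surface, if the arm or the gripper's body presses on something with over 40 N, if the wrist force passes 120 N, or if a joint passes its speed limit or range.

## Working session

There is one attempt and no reset: what is moved stays moved. The work goes in short steps, each a Python script; the robot and the scene stay as the last script left them, time stands still between calls to the robot, and variables do not carry over. Pictures are saved under pics/ and viewed, at most 10 in all, crops included, and the job is handed in when it is done.

```bash
mkdir -p pics; ls; python3 - <<'E'
from station import r, claw, telemetry, capture, get_calibration
import cv2
for n in("side","top"):
    cv2.imwrite(f"pics/{n}0.png",capture(n)[:,:,::-1]); c=get_calibration(n); print(n,c["camera_matrix"],c["extrinsics"])
s=telemetry.read_state();print(s)
E
```

```text
pics
side [[432.38962511   0.         310.97293459]
 [  0.         432.38962511 199.5435129 ]
 [  0.           0.           1.        ]] [[-0.70742053 -0.45589625  0.5401063  -0.37482523]
 [-0.70675419  0.46427316 -0.53380609  0.8485753 ]
 [-0.00739666 -0.75934778 -0.65064295  1.22665142]
 [ 0.          0.          0.          1.        ]]
top [[507.42148752   0.         321.98091367]
 [  0.         507.42148752 190.7037704 ]
 [  0.           0.           1.        ]] [[-9.12635433e-03 -9.81580010e-01  1.90833417e-01  1.07153067e-01]
 [-9.99941433e-01  7.84825495e-03 -7.45220452e-03 -6.38017413e-04]
 [ 5.81722568e-03 -1.90890252e-01 -9.81594148e-01  1.99503473e+00]
 [ 0.00000000e+00  0.00000000e+00  0.00000000e+00  1.00000000e+00]]
{'time_s': 0.1, 'joint_pos': array([-7.11855929e+01,  1.58755022e+01, -1.58921916e+00,  7.26502562e+01,
        1.96236204e-03,  8.40772772e+01]), 'joint_velocities': array([ 0.06471873, -0.12369762,  0.21373731,  0.06638605, -0.135739  ,
        0.03030354]), 'joint_torque': array([ 5.24477509e-04, -4.46707392e+01,  2.96128732e+01,  8.42996029e-03,
       -9.82579650e-05, -1.31895902e-05]), 'tcp_pos': array([ 0.26132604, -0.56697934,  0.23026044]), 'tool_rot': array([-1.79885839e+02, -1.38160642e-02,  2.47371142e+01]), 'wrist_force': array([-0.40426186, -0.43305082,  0.07370301]), 'torque': array([ 0.02063674, -0.00160736, -0.03086792]), 'gripper_force': 0.0, 'grip_width': 0.08555985488842469}
```

View pics/side0.png

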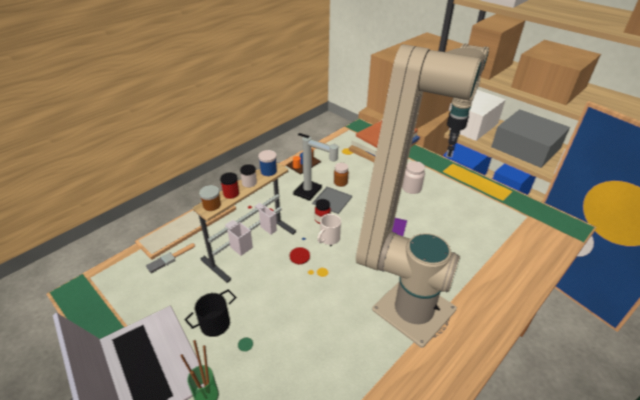

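View pics/top0.png

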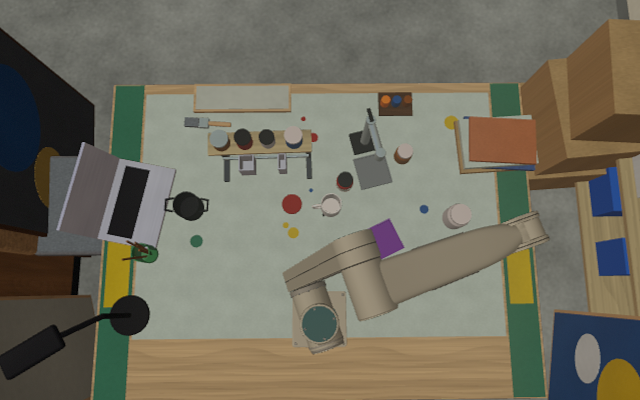

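The side view shows two hung containers: A at (239,238) and B at (267,218). In the top view they are at (247,165) and (282,163). The grey tray is at top (373,170), and the purple look-alike at (387,238) is to be left alone. A looks wider, so A is the likely pot; I'll check it in close crops.

```bash
python3 - <<'E'
import cv2,numpy as np
t=cv2.imread("pics/top0.png");s=cv2.imread("pics/side0.png")
a=cv2.resize(t[120:210,200:425],None,fx=3.5,fy=3.5,interpolation=cv2.INTER_CUBIC)
cv2.imwrite("pics/topc.png",a)
cv2.imwrite("pics/sidec.png",cv2.resize(s[125:285,190:370],None,fx=3.7,fy=3.7,interpolation=cv2.INTER_CUBIC))
E
```

```text
(no output)
```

View pics/topc.png

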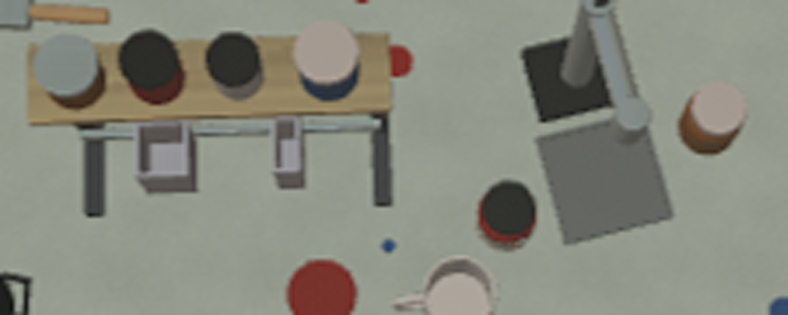

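View pics/sidec.png

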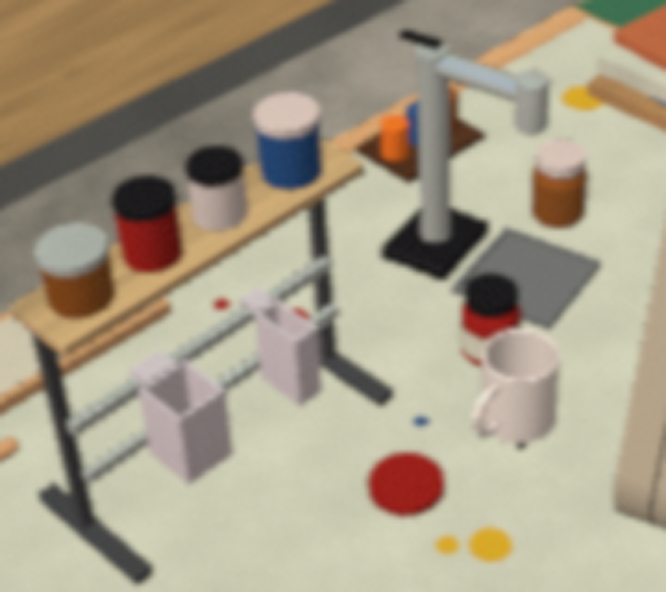

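The crops confirm it. The pot is the left, wide container, with its rim at top crop (165,155), i.e. full image (247,164). The caddy is the slim one at top crop (288,150). The tray corners in the top crop are about (538,138), (672,215) and (565,244), and the tap outlet head is at side crop (530,122).

```bash
cat > h.py <<'E'
import numpy as np,cv2
from station import get_calibration
C={n:get_calibration(n) for n in("side","top")}
def onz(n,uv,z):
    K,T=C[n]["camera_matrix"],C[n]["extrinsics"]
    uv=np.atleast_2d(np.array(uv,float)); d=(T[:3,:3]@np.linalg.inv(K)@np.c_[uv,np.ones(len(uv))].T).T
    return T[:3,3]+d*((z-T[2,3])/d[:,2])[:,None]
def proj(n,P):
    T=np.linalg.inv(C[n]["extrinsics"]); q=(T[:3,:3]@np.atleast_2d(P).T).T+T[:3,3]
    q=(C[n]["camera_matrix"]@q.T).T; return q[:,:2]/q[:,2:]
def comp(mask,seed):
    k,l,st,ce=cv2.connectedComponentsWithStats(mask.astype(np.uint8),connectivity=4)
    y,x=np.argwhere(l>0)[np.argmin(((np.argwhere(l>0)-np.array(seed[::-1]))**2).sum(1))]
    return l==l[y,x]
E
python3 - <<'E'
from h import *
t=cv2.imread("pics/top0.png");s=cv2.imread("pics/side0.png")
ht=cv2.cvtColor(t,cv2.COLOR_BGR2HSV);hs=cv2.cvtColor(s,cv2.COLOR_BGR2HSV)
for n,h,p in [("T tray",ht,(373,175)),("T pot in",ht,(248,165)),("T pot front",ht,(247,172)),("T table",ht,(330,170)),("T shelf",ht,(300,148)),("S tray",hs,(337,198)),("S potL",hs,(235,243)),("S potR",hs,(246,243)),("S table",hs,(280,260)),("S rail",hs,(260,208)),("S head",hs,(333,153)),("T head",ht,(380,153)),("S shelf",hs,(243,200))]: print(n,h[p[1],p[0]])
def rect(m): 
    c=max(cv2.findContours(m.astype(np.uint8),0,1)[0],key=cv2.contourArea); return c[:,0,:]
m=comp((ht[...,1]<25)&(ht[...,2]<125)&(ht[...,2]>70),(373,175))
c=rect(m); P=onz("top",c,.01)[:,:2]; print("tray top",cv2.minAreaRect((P*1000).astype(np.float32)),m.sum())
m=comp((hs[...,1]<25)&(hs[...,2]<125)&(hs[...,2]>70),(337,198))
c=rect(m); P=onz("side",c,.01)[:,:2]; print("tray side",cv2.minAreaRect((P*1000).astype(np.float32)),m.sum())
for y in range(150,172,1): print(y,[tuple(t[y,x]) for x in (230,260,270)] if y<160 else "")
np.set_printoptions(linewidth=250)
print(t[165,234:262].astype(int).sum(1)//3, t[170,234:262].astype(int).sum(1)//3); print(t[148:182,247].astype(int).sum(1)//3)
E
```

```text
T tray [ 40   8 102]
T pot in [120   7 153]
T pot front [ 8 23 89]
T table [ 45  23 156]
T shelf [ 21  86 145]
S tray [ 40   7 115]
S potL [178  23 186]
S potR [  0  21 123]
S table [ 31  32 199]
S rail [177  14 181]
S head [ 27  19 151]
T head [ 80  17 139]
S shelf [ 27  36 189]
tray top ((575.4737548828125, -218.68038940429688), (131.68814086914062, 129.5821533203125), 14.363699913024902) 989
tray side ((571.4761352539062, -214.2349853515625), (127.04871368408203, 127.45161437988281), 13.943713188171387) 450
150 [(np.uint8(99), np.uint8(134), np.uint8(149)), (np.uint8(99), np.uint8(134), np.uint8(149)), (np.uint8(100), np.uint8(134), np.uint8(150))]
151 [(np.uint8(100), np.uint8(135), np.uint8(150)), (np.uint8(100), np.uint8(134), np.uint8(150)), (np.uint8(99), np.uint8(134), np.uint8(149))]
152 [(np.uint8(100), np.uint8(135), np.uint8(151)), (np.uint8(103), np.uint8(138), np.uint8(153)), (np.uint8(95), np.uint8(132), np.uint8(153))]
153 [(np.uint8(103), np.uint8(140), np.uint8(155)), (np.uint8(57), np.uint8(80), np.uint8(94)), (np.uint8(73), np.uint8(96), np.uint8(110))]
154 [(np.
[... 583 characters left out ...]
nt8(144), np.uint8(146), np.uint8(135)), (np.uint8(84), np.uint8(88), np.uint8(82)), (np.uint8(106), np.uint8(114), np.uint8(111))]
159 [(np.uint8(80), np.uint8(83), np.uint8(78)), (np.uint8(136), np.uint8(150), np.uint8(144)), (np.uint8(137), np.uint8(150), np.uint8(144))]
160 
161 
162 
163 
164 
165 
166 
167 
168 
169 
170 
171 
[150 150 150 150 154 126  69  71  96 138 152 150 150 150 150 150 148 150 155 130  80  69 125 151 148 148 148 148] [152 151 152 152 139 123 121 122 121 116 114 115 115 115 115 109 102 103 104  93  76  69 124 151 148 149 150 150]
[ 45  78 124 130 128 106 108 121  91  83  84  82  78 145 152 151 150 150 150 150 151 154 115  86  84  84  79 128 146 148 146 145 146 147]
```

```bash
python3 - <<'E'
from h import *
np.set_printoptions(linewidth=250,precision=4,suppress=True)
t=cv2.imread("pics/top0.png");s=cv2.imread("pics/side0.png")
g=cv2.cvtColor(t,cv2.COLOR_BGR2GRAY).astype(float)
ht=cv2.cvtColor(t,cv2.COLOR_BGR2HSV);hs=cv2.cvtColor(s,cv2.COLOR_BGR2HSV)
m=comp((ht[...,1]>65)&(ht[...,0]>10)&(ht[...,0]<30)&(ht[...,2]>75),(300,148))
c=np.argwhere(m); us=np.arange(c[:,1].min()+3,c[:,1].max()-2)
e=np.array([[u,np.where(m[:,u])[0].max()+.5] for u in us],float)
k=np.polyfit(e[:,0],e[:,1],1); r=abs(np.polyval(k,e[:,0])-e[:,1])<1; k=np.polyfit(e[r,0],e[r,1],1)
L=[[u,np.polyval(k,u)] for u in (c[:,1].min()-.5,c[:,1].max()+.5)]
W=onz("top",L,.285); print("shelf edge",L,W,W.mean(0)); d=W[0]-W[1]; print(np.linalg.norm(d),"yaw",np.degrees(np.arctan2(-d[0],d[1])))
# outlet head top circle & jars
print("head top",onz("top",[380.6,152.3],.283))
for n,p,z in [("jarL",(345,180.5),.088),("jarR",(404.5,151),.092),("mug",(331,205),.092),("lid",(292,204),.012),("caddy",(282,160),.165)]: print(n,onz("top",p,z))
print(g[160:182,234:260].astype(int))
# side pot mask
ms=((hs[...,0]>165)|(hs[...,0]<5))&(hs[...,1]>10)&(hs[...,1]<45)
print("side gray");print(cv2.cvtColor(s,cv2.COLOR_BGR2GRAY)[218:258,222:256:1])
E
```

```text
shelf edge [[np.float64(207.5), np.float64(155.25172299472743)], [np.float64(311.5), np.float64(151.58501169915013)]] [[0.5683 0.3831 0.285 ]
 [0.5788 0.0216 0.285 ]] [0.5735 0.2024 0.285 ]
0.36165622329887254 yaw 1.6576777538359049
head top [[ 0.5749 -0.2195  0.283 ]]
jarL [[ 0.5172 -0.104   0.088 ]]
jarR [[ 0.6316 -0.337   0.092 ]]
mug [[ 0.4215 -0.0489  0.092 ]]
lid [[0.44   0.1035 0.012 ]]
caddy [[0.5804 0.133  0.165 ]]
[[145 144 144 143 149 123  71  72  78  81  79  78  78  79  88  96  95  93 133 126  69  76 132 157 155 155]
 [152 152 152 152 154 123  71  72  94 133 146 145 146 145 146 146 145 145 152 125  69  69 128 155 154 154]
 [153 151 152 152 154 124  71  71  96 139 153 152 152 152 151 151 150 151 154 124  70  70 129 156 153 153]
 [153 152 153 153 155 123  71  71  96 138 151 150 151 150 149 150 148 150 153 124  70  69 128 155 153 153]
 [154 153 153 154 155 123  71  71  96 137 150 149 150 149 150 150 148 150 153 124  70  69 127 154 152 152]
 [154 153 154 154 156 125  70  72  96 138 151 149 150 149 149 149 148 149 154 130  81  69 128 154 152 151]
 [154 155 155 155 155 124  70 
[... 1184 characters left out ...]
 153 152 152 152 152 151 151 150 151 151 151 151 153 153 152 152 152]
 [152 151 150 152 150 149 151 151 151 152 151 150 150 150 151 151 151 152 152 151 151 151 152 152 151 152]
 [152 151 151 151 150 151 151 151 150 150 150 150 149 149 150 151 151 152 153 152 152 151 152 152 151 151]
 [152 150 151 151 150 150 150 150 149 149 150 151 149 150 150 150 149 151 150 150 152 152 152 152 151 152]
 [151 151 150 150 150 150 150 150 151 151 150 150 150 151 150 149 149 149 150 151 152 153 152 152 152 152]]
side gray
[[168 184 192 ... 200 200 200]
 [193 196 199 ... 200 200 199]
 [199 199 201 ... 200 199 199]
 ...
 [199 199 199 ... 202 201 200]
 [198 199 199 ... 201 201 201]
 [197 198 198 ... 201 202 200]]
```

```bash
cat >> h.py <<'E'
YR=np.radians(1.6); RX=np.array([np.cos(YR),np.sin(YR)]); RY=np.array([-RX[1],RX[0]])
def model(c,y,z,w=.056):
    X=np.array([np.cos(y),np.sin(y)]);Y=np.array([-X[1],X[0]])
    return np.array([[*(c+a*.03*X+b*w/2*Y),z+h] for h in(0,.09) for a,b in((-1,-1),(-1,1),(1,1),(1,-1))])
E
python3 - <<'E'
from h import *
f=onz("top",[245.7,170.3],.165)[0]; print("front",f)
O=np.array([.5735,.2024])+.048*RX; y=(f[:2]-O)@RY; print("rack frame pot front",(f[:2]-O)@RX,y)
c=O-.043*RX+y*RY; print("pot",c)
TY=np.radians(14.2);tc=np.array([.575,-.2188])
ims=[]
for n,(x0,y0,w,h) in {"top":(225,140,50,45),"side":(215,205,50,60)}.items():
    k=8 if n=="top" else 7
    im=cv2.resize(cv2.imread(f"pics/{n}0.png")[y0:y0+h,x0:x0+w],None,fx=k,fy=k,interpolation=cv2.INTER_NEAREST)
    p=((proj(n,model(c,YR,.075))-[x0,y0]+.5)*k).astype(int)
    for q in(p[:4],p[4:]): cv2.polylines(im,[q],True,(0,255,0) if q is p[:4] or q[0][0]==p[0][0] else (0,0,255),1)
    ims.append(cv2.copyMakeBorder(im,0,430-im.shape[0],0,0,cv2.BORDER_CONSTANT))
cv2.imwrite("pics/ov.png",np.hstack(ims))
s=cv2.imread("pics/side0.png")
e=np.array([[*(tc+.018*np.array([np.cos(a),np.sin(a)])),.220] for a in np.linspace(0,6.28,9)]); q=proj("side",e)
x0,y0=310,130; im=cv2.resize(s[y0:y0+90,x0:x0+50],None,fx=5,fy=5,interpolation=cv2.INTER_NEAREST)
cv2.polylines(im,[((q-[x0,y0]+.5)*5).astype(int)],True,(0,0,255),1)
cc=np.array([[*(tc+.065*np.array([a*np.cos(TY)-b*np.sin(TY),a*np.sin(TY)+b*np.cos(TY)])),.01] for a,b in((-1,-1),(-1,1),(1,1),(1,-1))])
cv2.polylines(im,[((proj("side",cc)-[x0,y0]+.5)*5).astype(int)],True,(0,255,0),1)
cv2.imwrite("pics/ov.png",np.hstack(ims[:2]+[cv2.copyMakeBorder(im,0,430-430 if im.shape[0]>=430 else 430-im.shape[0],0,0,cv2.BORDER_CONSTANT)[:430]])[:, :1000])
print(cv2.imread("pics/ov.png").shape)
o=cv2.imread("pics/ov.png"); cv2.imwrite("pics/ov.png",cv2.resize(o,(800,int(o.shape[0]*800/o.shape[1]))))
E
```

```text
front [0.54209064 0.2669866  0.165     ]
rack frame pot front -0.07759374735019631 0.06543841947945164
pot [0.5766709  0.26795251]
(430, 1000, 3)
```

View pics/ov.png

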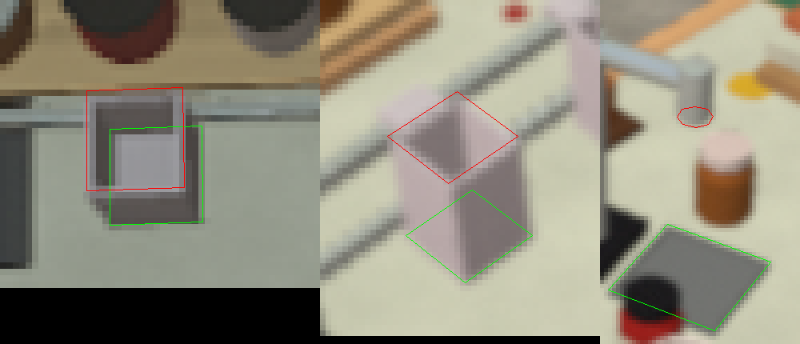

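The projected outlines fit in both views: the pot rim in red, its underside in green, the outlet and the tray. The pot is at (0.575, 0.268), and the outlet and tray centre at (0.575, -0.219). I'll check the IK along the whole path before moving.

```bash
cat >> h.py <<'E'
from scipy.spatial.transform import Rotation as R
TY=np.radians(14.2); TC=np.array([.575,-.2188]); POT=np.array([.5750,.2680])
def tool(yaw,lean=30,sgn=1):
    X=np.array([np.cos(yaw),np.sin(yaw),0]);l=np.radians(lean)
    z=np.sin(l)*X-np.cos(l)*np.array([0,0,1]); y=sgn*np.array([-X[1],X[0],0])
    return np.c_[np.cross(y,z),y,z]
def pose(c,yaw,zu,sgn,dx=0,back=0,gx=-.006,gz=.062,lean=30):
    """TCP pose with pot centre c+dx*X, underside height zu; back = retreat along tool"""
    M=tool(yaw,lean,sgn); X=np.array([np.cos(yaw),np.sin(yaw)])
    g=np.array([*(c+(dx+gx)*X),zu+gz]); return g+(.019-back)*M[:,2], R.from_matrix(M).as_euler('xyz',degrees=True)
E
python3 - <<'E'
from h import *
from station import r
np.set_printoptions(precision=1,suppress=True)
for sgn in(1,-1):
    for n,p in dict(pre=pose(POT,YR,.075,sgn,back=.11),grasp=pose(POT,YR,.075,sgn),up=pose(POT,YR,.098,sgn),out=pose(POT,YR,.098,sgn,dx=-.12),
      carry=pose(POT,YR,.14,sgn,dx=-.15),front=pose(TC,TY,.14,sgn,dx=-.16),low=pose(TC,TY,.03,sgn,dx=-.16),over=pose(TC,TY,.03,sgn),put=pose(TC,TY,.005,sgn),ret=pose(TC,TY,.005,sgn,back=.12)).items():
        print(sgn,n,p[0]*1000,p[1],r.ik(*p))
print(r.ik([.15,-.37,.40],[180,0,24]),r.ik([.38,.2,.4],pose(POT,YR,.1,1)[1]))
E
```

```text
1 pre [523.5 266.6 215.8] [-180.    30.  -178.4] [ 26.7  -3.2 -31.4  34.3 -12.3  22.1]
1 grasp [578.5 268.1 120.5] [-180.    30.  -178.4] [ 24.1   7.8 -33.   21.  -11.   19.7]
1 up [578.5 268.1 143.5] [-180.    30.  -178.4] [ 24.1   6.1 -31.6  24.1 -11.   19.7]
1 out [458.5 264.7 143.5] [-180.    30.  -178.4] [ 30.7  -4.1 -42.   25.4 -14.1  25.7]
1 carry [428.6 263.9 185.5] [-180.    30.  -178.4] [ 32.9  -9.9 -40.9  32.7 -15.1  27.8]
1 front [ 423.3 -257.2  185.5] [-180.    30.  -165.8] [-55.2  -5.  -35.7  47.8  27.9 -66.5]
1 low [ 423.3 -257.2   75.5] [-180.    30.  -165.8] [-55.2   3.8 -43.2  31.5  27.9 -66.5]
1 over [ 578.4 -217.9   75.5] [-180.    30.  -165.8] [-37.5  12.1 -33.7  24.4  23.1 -47.6]
1 put [ 578.4 -217.9   50.5] [-180.    30.  -165.8] [-37.5  14.4 -34.9  21.   23.1 -47.6]
1 ret [ 520.2 -232.7  154.5] [-180.    30.  -165.8] [-43.3   2.4 -33.2  37.2  24.9 -53.6]
-1 pre [523.5 266.6 215.8] [180.  -30.    1.6] [  26.7   -3.2  -31.4   34.3  -12.3 -157.9]
-1 grasp [578.5 268.1 120.5] [180.  -30.    1.6] [  24.1    7.8  -33.    21.   -11.  -160.3]
-1 up [578.5 268.1 143.5] [180.  -30.    1.6] [  24.1    6.1  -31.6   24.1  -11.  -160.3]
-1 out [458.5 264.7 143.5] [180.  -30.    1.6] [  30.7   -4.1  -42.    25.4  -14.1 -154.3]
-1 carry [428.6 263.9 185.5] [180.  -30.    1.6] [  32.9   -9.9  -40.9   32.7  -15.1 -152.2]
-1 front [ 423.3 -257.2  185.5] [180.  -30.   14.2] [-55.2  -5.  -35.7  47.8  27.9 113.5]
-1 low [ 423.3 -257.2   75.5] [180.  -30.   14.2] [-55.2   3.8 -43.2  31.5  27.9 113.5]
-1 over [ 578.4 -217.9   75.5] [180.  -30.   14.2] [-37.5  12.1 -33.7  24.4  23.1 132.4]
-1 put [ 578.4 -217.9   50.5] [180.  -30.   14.2] [-37.5  14.4 -34.9  21.   23.1 132.4]
-1 ret [ 520.2 -232.7  154.5] [180.  -30.   14.2] [-43.3   2.4 -33.2  37.2  24.9 126.4]
[-77.2 -10.   -8.9  91.1   0.   78.8] [ 27.7 -25.8 -25.2  63.2 -12.7  23. ]
```

```bash
python3 - <<'E'
from h import *
from station import r,claw,telemetry,capture
claw.gripper_to(.085)
r.movep([.15,-.37,.40],[180,0,24])
p,o=pose(POT,YR,.075,1,back=.11)
r.movep([.38,.2,.4],o)
r.movep(p,o)
print("hit",r.servo_line(pose(POT,YR,.075,1)[0],feed=.1,f_stop=8))
cv2.imwrite("pics/g_side.png",capture("side")[:,:,::-1]);cv2.imwrite("pics/g_top.png",capture("top")[:,:,::-1])
s=telemetry.read_state();print(s["time_s"],s["tcp_pos"],s["wrist_force"])
a=cv2.imread("pics/g_side.png")[160:280,190:320];b=cv2.imread("pics/g_top.png")[130:210,200:300]
f=lambda i:cv2.resize(i,(400,int(i.shape[0]*400/i.shape[1])),interpolation=cv2.INTER_CUBIC)
a,b=f(a),f(b);h=max(len(a),len(b));pad=lambda i:cv2.copyMakeBorder(i,0,h-len(i),0,0,0)
cv2.imwrite("pics/g.png",np.hstack([pad(a),pad(b)]))
E
```

```text
hit False
5.9 [0.57876362 0.26839657 0.12145254] [-0.18520174  0.74800874  0.95636142]
```

View pics/g.png

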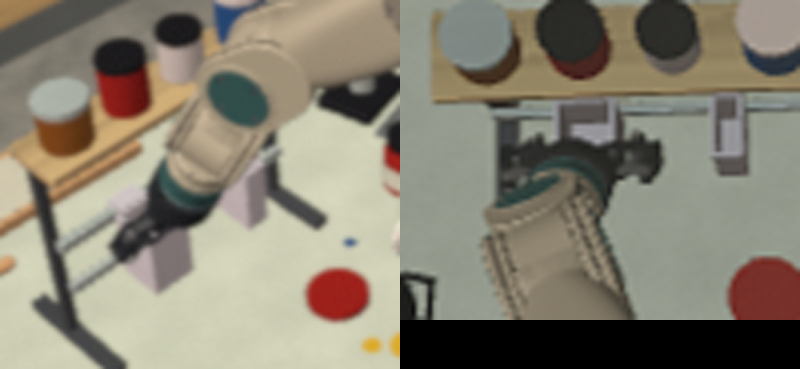

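The fingers straddle the pot: one at left crop (130,245), the other beyond it, and in the right crop they are at (515,155) and (645,160). The caddy is clear of them. Next: close the gripper, lift and bring the pot out.

```bash
python3 - <<'E'
from h import *
from station import r,claw,telemetry,capture
def st(t):
    s=telemetry.read_state();print(t,round(s["time_s"],1),s["tcp_pos"].round(4),s["wrist_force"].round(1),"grip",round(s["grip_width"],4),round(s["gripper_force"],1))
claw.gripper_to(.045); st("closed")
print(r.servo_line(pose(POT,YR,.098,1)[0],feed=.05,f_stop=15)); st("up")
print(r.servo_line(pose(POT,YR,.098,1,dx=-.13)[0],feed=.1,f_stop=12)); st("out")
r.servo_line(pose(POT,YR,.14,1,dx=-.15)[0],feed=.1); r.sleep(.3); st("carry")
cv2.imwrite("pics/c_side.png",capture("side")[:,:,::-1]);cv2.imwrite("pics/c_top.png",capture("top")[:,:,::-1])
a=cv2.imread("pics/c_side.png")[160:280,190:320];b=cv2.imread("pics/c_top.png")[130:230,180:305]
f=lambda i:cv2.resize(i,(400,int(i.shape[0]*400/i.shape[1])),interpolation=cv2.INTER_CUBIC)
a,b=f(a),f(b);h=max(len(a),len(b));pad=lambda i:cv2.copyMakeBorder(i,0,h-len(i),0,0,0)
cv2.imwrite("pics/c.png",np.hstack([pad(a),pad(b)]))
E
```

```text
closed 6.3 [0.5785 0.2683 0.1212] [-4.7 -0.9  4.5] grip 0.0553 61.2
False
up 6.9 [0.5782 0.268  0.1435] [-0.8  0.1 -1. ] grip 0.0555 63.1
False
out 8.3 [0.4493 0.2647 0.1439] [-0.6 -0.5 -0.9] grip 0.0551 63.1
carry 9.3 [0.4283 0.2637 0.1848] [ 0.2 -0.6 -1.2] grip 0.0553 63.1
```

View pics/c.png

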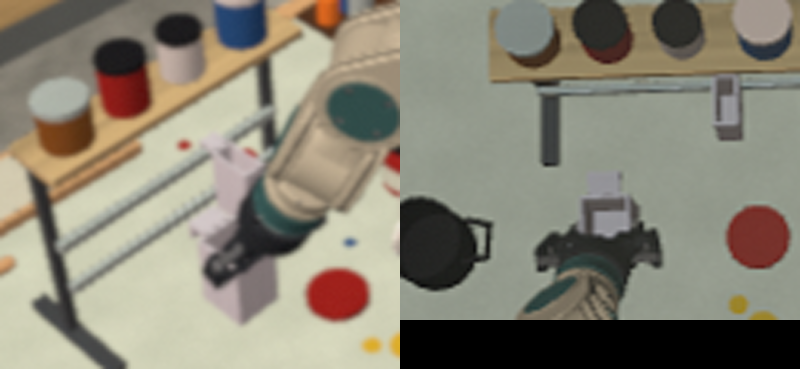

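The pot is off the rail, upright in the fingers (left crop (240,270)), and the caddy still hangs (right crop (727,105)). I'll carry it to the front of the tap and check its pose there.

```bash
python3 - <<'E'
from h import *
from station import r,claw,telemetry,capture
def st(t):
    s=telemetry.read_state();print(t,round(s["time_s"],1),s["tcp_pos"].round(4),s["wrist_force"].round(1),"grip",round(s["grip_width"],4),round(s["gripper_force"],1))
p,o=pose(TC,TY,.14,1,dx=-.16)
r.servo_line(p,feed=.12,rotation=o); st("front")
r.servo_line(pose(TC,TY,.03,1,dx=-.16)[0],feed=.1); r.sleep(.3); st("low")
c=TC-.16*np.array([np.cos(TY),np.sin(TY)]); ims=[]
for n,(w,h) in {"side":(56,60),"top":(56,60)}.items():
    q=proj(n,model(c,TY,.03)); x0,y0=(q.mean(0)-[w/2,h/2]).astype(int)
    i=capture(n)[:,:,::-1]; cv2.imwrite(f"pics/f_{n}.png",i); k=7
    im=cv2.resize(i[y0:y0+h,x0:x0+w],None,fx=k,fy=k,interpolation=cv2.INTER_NEAREST); q=((q-[x0,y0]+.5)*k).astype(int)
    cv2.polylines(im,[q[:4]],True,(0,255,0));cv2.polylines(im,[q[4:]],True,(0,0,255)); ims.append(im)
cv2.imwrite("pics/f.png",np.hstack(ims))
E
```

```text
front 13.8 [ 0.4233 -0.257   0.1856] [ 0.2 -0.8 -1.6] grip 0.055 63.1
low 15.4 [ 0.4235 -0.2574  0.076 ] [ 0.1  0.5 -1.2] grip 0.0554 63.1
```

View pics/f.png

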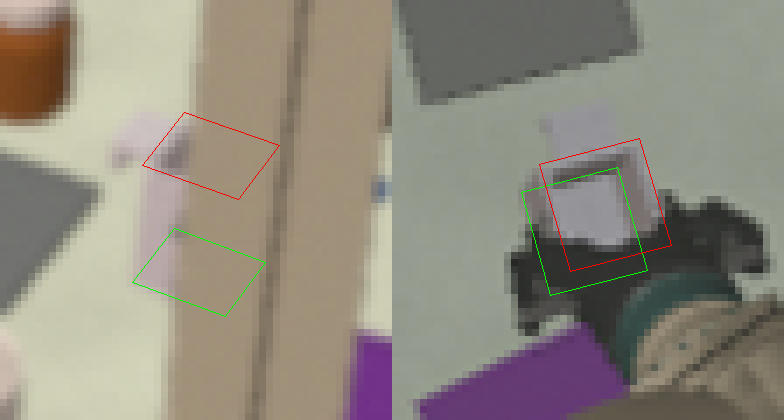

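The overlay matches the held pot within about 3 mm: the rim back corners are at right crop (540,165) and (640,145). It is upright, so I'll go in under the outlet and set it down.

```bash
python3 - <<'E'
from h import *
from station import r,claw,telemetry,capture
def st(t):
    s=telemetry.read_state();print(t,round(s["time_s"],1),s["tcp_pos"].round(4),s["wrist_force"].round(1),"grip",round(s["grip_width"],4),round(s["gripper_force"],1))
print(r.servo_line(pose(TC,TY,.03,1)[0],feed=.08,f_stop=8)); r.sleep(.2); st("over")
print(r.servo_line(pose(TC,TY,.002,1)[0],feed=.02,f_stop=5)); st("down")
r.sleep(.3);st("rest"); ims=[]
for n,(w,h) in {"side":(56,60),"top":(56,60)}.items():
    q=proj(n,model(TC,TY,.005)); x0,y0=(q.mean(0)-[w/2,h/2]).astype(int)
    i=capture(n)[:,:,::-1]; k=7
    im=cv2.resize(i[y0:y0+h,x0:x0+w],None,fx=k,fy=k,interpolation=cv2.INTER_NEAREST); q=((q-[x0,y0]+.5)*k).astype(int)
    cv2.polylines(im,[q[:4]],True,(0,255,0));cv2.polylines(im,[q[4:]],True,(0,0,255)); ims.append(im)
cv2.imwrite("pics/d.png",np.hstack(ims))
E
```

```text
False
over 17.9 [ 0.5782 -0.218   0.0755] [ 0.3  0.5 -1.3] grip 0.0556 63.1
True
down 18.9 [ 0.5785 -0.2179  0.0525] [-1.  -0.4  5. ] grip 0.0556 64.0
rest 19.2 [ 0.5785 -0.2178  0.0525] [-1.8 -0.2  4.5] grip 0.0554 63.9
```

View pics/d.png

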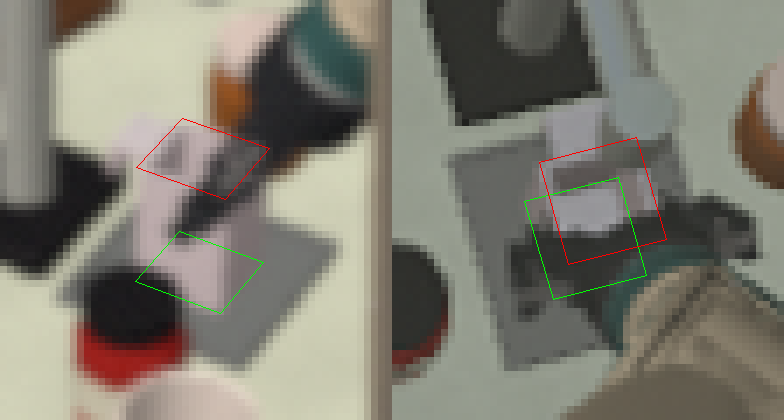

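The pot touched down on the tray floor at 5 N. Its outline in both views is within a few mm of the target. I'll release and back out along the tool axis.

```bash
python3 - <<'E'
from h import *
from station import r,claw,telemetry,capture
p0=telemetry.read_state()["tcp_pos"]
claw.gripper_to(.085); print(telemetry.read_state()["wrist_force"].round(1))
print("hit",r.servo_line(p0-.14*tool(TY)[:,2],feed=.1,f_stop=8))
r.movep([.3,-.2,.35],pose(TC,TY,.1,1)[1]); r.movep([.15,-.37,.40],[180,0,24]); r.sleep(.5); ims=[]
for n,(w,h) in {"side":(56,60),"top":(56,60)}.items():
    q=proj(n,model(TC,TY,.005)); x0,y0=(q.mean(0)-[w/2,h/2]).astype(int)
    i=capture(n)[:,:,::-1]; cv2.imwrite(f"pics/e_{n}.png",i); k=7
    im=cv2.resize(i[y0:y0+h,x0:x0+w],None,fx=k,fy=k,interpolation=cv2.INTER_NEAREST); q=((q-[x0,y0]+.5)*k).astype(int)
    cv2.polylines(im,[q[:4]],True,(0,255,0));cv2.polylines(im,[q[4:]],True,(0,0,255)); ims.append(im)
cv2.imwrite("pics/e.png",np.hstack(ims)); print(telemetry.read_state()["time_s"])
E
```

```text
[-0.  -0.3  0.4]
hit False
25.3333
```

View pics/e.png

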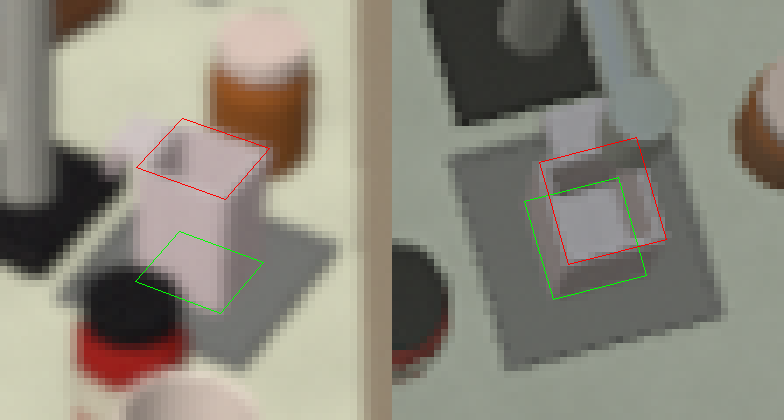

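The pot stands upright and alone in the tray, its base and rim within about 4 mm of the target outlines (red and green). The jars are undisturbed and the arm is clear, so I'll hand in.

```bash
python3 -c "
from station import workorder
print(workorder.sign_off())"
```

```text
the job is handed in; nothing more can be done
None
```

The pot stands upright on the drip tray, about 4 mm or less off centre under the outlet by the camera overlays; the caddy was still hanging when last checked, and the job is handed in (no verdict was returned).

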